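Drop a charge of steel balls into the jar through the quarter-turn gate

ROBOT

A 6-joint arm with a two-finger parallel gripper is mounted at the origin on the work surface. World frame = base frame: x ahead of the robot, y to its left, z up, the work surface at z = 0. Lengths are in m, angles in rad, forces in N, time in s.
With the tool pointing down it reaches from about 0.275 to 0.875 m from the base axis. Payload 12.5 kg.
Tool frame: the origin (TCP) lies at the very end of the fingers, on their centre line; the grasp point (between the pads) lies 19 mm behind it; z points along the fingers, y is the line along which they close (so a half turn about z gives the same grasp; the last joint's range is limited). The gripper opens to 85 mm and grips with 20 to 120 N. Pads are 22 mm wide; open, the fingers measure 114 mm over their backs; the gripper's body (76 mm by 85 mm) begins 54 mm behind the grasp point. The pads swing forward as they close: fully open they stand 13 mm farther back than shut.
Start: joints at [1.031, 0.351, 1.652, -0, 1.139, -0.085], TCP at [0.242, 0.494, 0.231] pointing down, gripper open.
Joint ranges: [-2.75, 2.75], [-0.79, 2.1], [0.01, 2.65], [-1.57, 4.71], [0.07, 3.14], [-2.87, 2.87]. Speed limits (rad/s): [2.22, 2.22, 2.79, 3.14, 3.14, 3.14].

INTERFACE

Orientations are given as a 3x3 rotation matrix whose columns are the frame's x, y, z axes.
In Python, from bench import manip gives the robot as it stands. Calls block until the motion is done:
- manip.move_ptp(position, orientation): joint-space move of the TCP to a pose.
- manip.move_l(position, attitude=None, max_speed=0.15): straight line of the TCP; attitude=None keeps the orientation; max_speed is the mean speed in m/s.
- manip.move_j(angles): joint-space move.
- manip.set_gripper(opening, effort=None): opening from 0.0 (shut) to 1.0 (fully open); effort is the grip in N (None keeps the last); returns when the fingers have stopped.
- manip.dwell(seconds).
- manip.inverse_kinematics(position, orientation): joint angles nearest the present ones, or None.
- manip.grab_frame(name): name is "scene" or "top"; returns (picture, depth): 480x640x3 uint8, red, green, blue; 480x640 float32, m along the optical axis (not along the pixel's ray), 0 where there is no reading.
- manip.get_calibration(name): a dict with "camera_matrix" (3x3 intrinsics, pixels), "R" (3x3) and "t" (3): a world point X has camera coordinates R X + t. Camera axes: x right, y down, z forward; pixel columns grow to the right and rows downward; lengths in m; the calibration is good to about 2 mm. A picture is of the moment at which its call begins. get_calibration takes no time and is no camera call.
A pose or a line that the arm cannot do raises manip.Unreachable and nothing moves.
- manip.sign_off(): hands the job in; it is judged then, once.
Trained networks look in the newest picture that a camera, given by its name, has taken for a name from the list of things; names that differ only in an ending like _2 or _b are one class to them, and where a whole thing is asked for, a point or a joint stands for the part that bears it (a point fixed in the world has none). Each returns a list of dicts, best first, with "confidence" (0 to 1); they miss things now and then, are a little off and sometimes report something else, mostly with a low value. They report only what shows in the picture. A call takes as long as a camera call. They do not tell look-alikes from the thing itself.
- manip.look_for(camera, name): "at" ([x, y, z] in m, in world coordinates, good to about 4 mm: the middle of the surface that is visible of it).
Readings, each from a call of its own:
- manip.current_time(): time.
- manip.current_qpos(): joint angles.
- manip.current_joint_vel(): joint speeds.
- manip.current_joint_torque(): joint torques, N m.
- manip.current_ee_pos(): TCP position.
- manip.current_tcp_rot(): TCP orientation.
- manip.current_force(): force on the tool from outside, world axes, zero at the start.
- manip.current_ft_torque(): the same for the moment, N m.
- manip.current_grip_width(): opening from 0.0 (shut) to 1.0 (fully open).
- manip.current_grip_force(): force on a finger pad.
Only numpy, scipy, OpenCV 4.12 (cv2) and the standard library are available. Lean on these libraries where they do the work, as an engineer would, in place of code of your own. Each camera call takes 0.05 s, during which the arm holds its last target. There are 200 camera calls.

TASK

Take the scoop by its wooden bar and tip all six steel balls into the hopper of the filling stand while the hopper's gate is still shut, then stand the empty scoop upright on the bench. With all the balls in the hopper, turn the gate's lever a quarter turn to its open stop and leave it there, so that all six balls drop into the jar below; do not disturb the other things on the bench.

Things in the scene. Friction and masses are not known exactly. Their poses are not given: they have to be found in the camera images.
- stand: Grey steel filling stand, fixed to the bench. Origin on the bench under the hopper's vertical axis, z up. Base 12 mm thick, x -75..115, y -135..75 mm. Up that axis: jar, flat gate disc at z 95-100 mm, aluminium hopper. Rear column at x 98 mm, 145 mm high; the gate's upright shaft at x 0, y -95 mm
- hopper_rim (a point): centre of the hopper's mouth, 172 mm above the bench. The hopper is an open cone: 140 mm outside and 130 mm inside across at the rim, narrowing over 59 mm of height to a round spout 44 mm across inside (spout z 103-113 mm)
- jar_in (a point): centre of the inner floor (17 mm above the bench) of the clear glass jar that stands fixed under the spout: mouth 56 mm across inside, rim 90 mm above the bench
- gate (a joint): angle of the gate's lever: 0 = shut stop (disc covers the spout), 1.571 = open stop; increases anticlockwise seen from above. At the start it is within 0.08 of 0. A stiff hinge that stays where it is left and needs about 1.5 N at the grip point
- gate_pivot (a point): point on the gate's vertical hinge axis, at the middle height of the lever (165 mm)
- gate_grip (a point): point in the lever, 90 mm from the hinge axis, at middle height (165 mm). Lever: level straight dark steel bar 16 mm wide, 14 mm high, ending 120 mm from the axis; x of this frame points along it towards the hinge. Shut, it points along the stand's -x (robot's side); open, along the stand's -y, away from the hopper
- scoop: Loose aluminium scoop, 150-280 g, holding six steel balls. Origin on its underside, z up, mouth towards its own -x. Flat floor 4 mm thick, x -35..45 mm, then a 20 degree ramp up to the open lip; 56 mm wide, side walls 28 mm high. A dark wooden post at x 47 carries a level wooden bar over the pan: x -32..53, 12 mm thick (y), z 66..90 mm
- scoop_grip (a point): middle height of the scoop's wooden bar, at x 0, 78 mm above the scoop's underside; x along the bar, y across it. Near the centre of mass fore and aft; the centre of mass hangs below it
- scoop_lip (a point): middle of the edge of the scoop's lip, at x -75, z 19 mm in the scoop's frame
- ball0_center (a point): centre of loose steel ball 0, 16 mm across, 17 g; starts in the scoop
- ball1_center (a point): centre of loose steel ball 1, 16 mm across, 17 g; starts in the scoop
- ball2_center (a point): centre of loose steel ball 2, 16 mm across, 17 g; starts in the scoop
- ball3_center (a point): centre of loose steel ball 3, 16 mm across, 17 g; starts in the scoop
- ball4_center (a point): centre of loose steel ball 4, 16 mm across, 17 g; starts in the scoop
- ball5_center (a point): centre of loose steel ball 5, 16 mm across, 17 g; starts in the scoop
- paint_tin: Bystander: small closed paint tin, 76 mm across, 85 mm high, origin under its centre
- screwdriver: Bystander: screwdriver lying on the bench, about 140 mm long, x along it towards the tip
- wrench: Bystander: steel wrench lying on the bench, about 160 mm long, x along it
- glue: Bystander: glue bottle, 52 mm across, 150 mm high, origin under its centre
- screw_jar: Bystander: closed glass jar, 64 mm across, 90 mm high, origin under its centre
- hammer: Bystander: hammer lying on the bench, about 260 mm long, x along it
Not all that is in view belongs to the job. What is shaped like the scoop but pink is not meant.

How it is judged:
By the outcome, as a careful person would: the job done as asked, in the order asked, and still so for the second after the job is handed in, with the robot touching nothing.
It also fails if it takes over 69 s, if anything falls off the work surface, if the arm or the gripper's body presses on something with over 40 N, if the wrist force passes 120 N, or if a joint passes its speed limit or range.

## Working session

There is one attempt and no reset: what is moved stays moved. The work goes in short steps, each a Python script; the robot and the scene stay as the last script left them, time stands still between calls to the robot, and variables do not carry over. Pictures are saved under pics/ and viewed, at most 10 in all, crops included, and the job is handed in when it is done.

```bash
ls; mkdir -p pics
python3 - <<'E'
from bench import manip
import cv2,numpy as np
np.set_printoptions(precision=4,suppress=True)
for c in("scene","top"):
    p,d=manip.grab_frame(c); cv2.imwrite(f"pics/{c}0.png",p[:,:,::-1]); np.savez(f"{c}0.npz",p=p,d=d)
    k=manip.get_calibration(c); print(c,k)
    for n in["stand","hopper_rim","jar_in","gate","gate_grip","scoop","scoop_grip","scoop_lip","ball0_center","paint_tin","glue","screw_jar","hammer","wrench","screwdriver"]:
        try: print(n,[(np.round(r["at"],3).tolist(),round(r["confidence"],2)) for r in manip.look_for(c,n)][:4])
        except Exception as e: print(n,e)
print(manip.current_time())
E
```

```text
pics
scene {'camera_matrix': array([[608.4111,   0.    , 312.0527],
       [  0.    , 608.4111, 233.9767],
       [  0.    ,   0.    ,   1.    ]]), 'R': array([[ 0.4507,  0.8926,  0.0141],
       [ 0.747 , -0.3685, -0.5534],
       [-0.4888,  0.2599, -0.8328]]), 't': array([-0.2203, -0.283 ,  1.7459])}
stand [([0.603, -0.011, 0.064], 0.86)]
hopper_rim [([0.604, -0.014, 0.068], 0.81)]
jar_in [([0.608, -0.001, 0.052], 0.97)]
gate [([0.581, -0.074, 0.166], 0.83)]
gate_grip [([0.583, -0.077, 0.166], 0.83)]
scoop [([0.71, 0.434, 0.02], 0.88), ([0.452, 0.227, 0.019], 0.75), ([0.269, 0.239, 0.011], 0.58)]
scoop_grip [([0.448, 0.227, 0.02], 0.75), ([0.711, 0.434, 0.018], 0.59), ([0.27, 0.24, 0.018], 0.58)]
scoop_lip [([0.709, 0.435, 0.014], 0.96), ([0.277, 0.237, 0.016], 0.94), ([0.454, 0.23, 0.018], 0.81), ([0.611, 0.002, 0.053], 0.34)]
ball0_center [([0.454, 0.229, 0.016], 0.71)]
paint_tin [([0.63, 0.271, 0.082], 0.91)]
glue [([0.568, 0.394, 0.088], 0.74), ([0.582, -0.074, 0.162], 0.22)]
screw_jar [([0.696, -0.291, 0.091], 0.95)]
hammer [([0.603, -0.424, 0.025], 0.81), ([0.696, -0.294, 0.0
[... 641 characters left out ...]
3], 0.89)]
scoop [([0.438, 0.23, 0.015], 0.92), ([0.277, 0.238, 0.01], 0.72), ([0.712, 0.427, 0.016], 0.59), ([0.574, -0.077, 0.172], 0.38)]
scoop_grip [([0.276, 0.238, 0.014], 0.91), ([0.438, 0.225, 0.018], 0.9), ([0.708, 0.43, 0.016], 0.65), ([0.585, -0.013, 0.119], 0.32)]
scoop_lip [([0.277, 0.237, 0.015], 0.92), ([0.439, 0.228, 0.016], 0.77)]
ball0_center [([0.584, -0.011, 0.12], 0.42)]
paint_tin [([0.616, 0.274, 0.088], 0.73)]
glue [([0.553, 0.396, 0.096], 0.86)]
screw_jar [([0.673, -0.28, 0.089], 0.74), ([0.55, 0.396, 0.096], 0.4)]
hammer [([0.58, -0.42, 0.025], 0.82)]
wrench [([0.445, -0.298, 0.004], 0.75), ([0.573, -0.077, 0.175], 0.69)]
screwdriver [([0.446, 0.028, 0.02], 0.55)]
1.6
```

View pics/scene0.png

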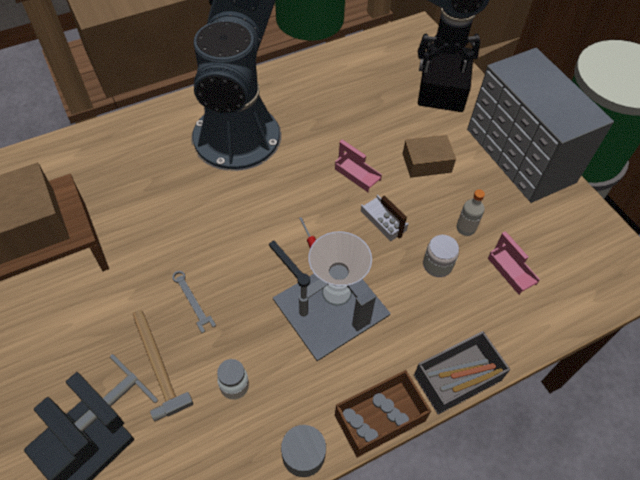

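View pics/top0.png

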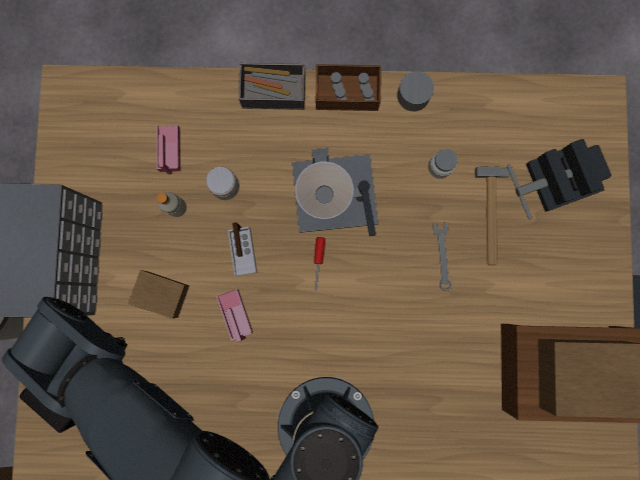

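The aluminium scoop is at scene (385,215) and top (243,250). Its dark bar and post end faces away from the robot, and its mouth faces the robot. The hopper is at top (325,190), and the lever runs from (364,187) to (372,233). The pink scoops are decoys. Next I'll fit the geometry from depth in both views.

```bash
cat > h.py <<'E'
import numpy as np,cv2
from bench import manip
np.set_printoptions(precision=4,suppress=True)
def cloud(c,p,d):
    k=manip.get_calibration(c);K=k["camera_matrix"]
    v,u=np.mgrid[:480,:640]
    P=np.stack([(u-K[0,2])/K[0,0]*d,(v-K[1,2])/K[1,1]*d,d],-1)
    return (P-k["t"])@k["R"], p.astype(int), d>0
def fitc(P):
    A=np.c_[2*P[:,:2],np.ones(len(P))];s=np.linalg.lstsq(A,(P[:,:2]**2).sum(1),rcond=None)[0]
    return s[:2],np.sqrt(s[2]+s[:2]@s[:2])
def near(W,m,x,y,r,z0,z1): return m&(np.hypot(W[...,0]-x,W[...,1]-y)<r)&(W[...,2]>z0)&(W[...,2]<z1)
def rect(P):
    (c,(w,h),a)=cv2.minAreaRect((P[:,:2]*1000).astype(np.float32));a=np.radians(a)
    ax=np.array([np.cos(a),np.sin(a)])
    if h>w: ax=np.array([-ax[1],ax[0]]);w,h=h,w
    return np.array(c)/1000,w,h,np.degrees(np.arctan2(ax[1],ax[0]))
E
python3 - <<'E'
from h import *
for c in("scene","top"):
    f=np.load(c+"0.npz");W,p,m=cloud(c,f["p"],f["d"])
    print(c,"cam",-manip.get_calibration(c)["R"].T@manip.get_calibration(c)["t"])
    lum=p.sum(-1)
    q=near(W,m,.59,-.012,.1,.166,.18)&(lum>270); P=W[q]
    for _ in range(4):
        cc,r=fitc(P); e=np.hypot(*(P[:,:2]-cc).T)-r; P=P[abs(e)<.006]
    print("rim",cc,r,len(P),np.median(P[:,2]))
    q=near(W,m,.57,-.08,.12,.162,.185)&(lum<220);P=W[q];print("lever",len(P),rect(P),np.median(P[:,2]),P.min(0),P.max(0))
    q=near(W,m,.45,.23,.09,.082,.1);P=W[q];print("bar",len(P),rect(P) if len(P)>4 else 0,np.percentile(P[:,2],[10,50,90]))
    q=near(W,m,.45,.23,.11,.006,.1);P=W[q];print("scoop",len(P),rect(P),np.median(p[q],0),P.min(0),P.max(0))
    q=near(W,m,.45,.23,.11,.02,.035);P=W[q];print("walls",len(P),rect(P))
    q=near(W,m,.45,.05,.11,.006,.05);P=W[q];print("driver",rect(P),P[:,2].max())
    q=near(W,m,.62,.27,.06,.078,.1);P=W[q];print("tin",P[:,:2].min(0),P[:,:2].max(0))
E
python3 - <<'E'
import cv2,numpy as np
a=cv2.imread("pics/scene0.png")[170:270,340:440];b=cv2.imread("pics/top0.png")[200:300,200:300]
cv2.imwrite("pics/crop.png",np.hstack([cv2.resize(x,(400,400),interpolation=2) for x in(a,b)]))
E
```

```text
scene cam [ 1.164  -0.3614  1.3005]
rim [0.5828 0.0172] 0.06602635220266162 470 0.17076027839695307
lever 419 (array([ 0.5451, -0.0897]), 132.29212951660156, 26.10257339477539, np.float64(13.563883781433107)) 0.17150988205361503 [ 0.4788 -0.1061  0.162 ] [ 0.6098 -0.064   0.1816]
bar 174 (array([0.4698, 0.2352]), 87.45947265625, 16.89057159423828, np.float64(11.128234863281252)) [0.0841 0.0888 0.0929]
scoop 1170 (array([0.4463, 0.2416]), 203.7814483642578, 189.0200653076172, np.float64(19.737461090087887)) [100.  93.  88.] [0.3409 0.1321 0.006 ] [0.5437 0.3365 0.0979]
walls 236 (array([0.429 , 0.2284]), 171.2330322265625, 63.399085998535156, np.float64(8.387224197387697))
driver (array([0.4249, 0.0417]), 210.28408813476562, 148.67625427246094, np.float64(116.7939510345459)) 0.030599199419405015
tin [0.5853 0.2471] [0.6555 0.3198]
top cam [0.325  0.0099 1.5156]
rim [0.5838 0.016 ] 0.0651391483070271 568 0.17066875822910843
lever 408 (array([ 0.5433, -0.085 ]), 133.690185546875, 25.1340389251709, np.float64(7.452642440795898)) 0.1722879038743782 [ 0.4779 -0.1055  0.162 ] [ 0.6099 -0.066   0.1801]
bar 171 (array([0.4715, 0.2318]), 84.16893005371094, 13.413680076599121, np.float64(10.2907075881958)) [0.0856 0.09   0.0938]
scoop 1116 (array([0.4511, 0.2319]), 209.37684631347656, 209.08067321777344, np.float64(136.29590225219727)) [121.  104.   88.5] [0.3419 0.1243 0.006 ] [0.5596 0.3371 0.0989]
walls 216 (array([0.427 , 0.2247]), 165.85641479492188, 62.19339370727539, np.float64(7.301567077636719))
driver (array([0.4474, 0.0492]), 210.4750518798828, 206.06649780273438, np.float64(78.18177032470703)) 0.03410437436000485
tin [0.5833 0.2437] [0.6554 0.3156]
```

View pics/crop.png

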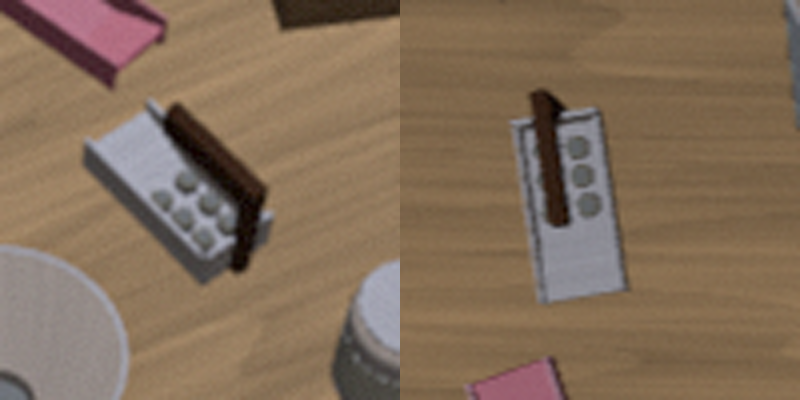

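The bar's centre is about (0.471, 0.233) with its top at 0.090, so the 78 mm grip height agrees. Its yaw is about 10°, mouth towards the robot, and it holds six balls. I'll now fit the lever and stand yaw and check the pour kinematics.

```bash
cat >> h.py <<'E'
from scipy.spatial.transform import Rotation as Ro
G=np.array([.4603,.2316,.078]); YAW=np.radians(10.3)   # scoop grip point
HOP=np.array([.5833,.0166])
def Rt(yaw,phi,flip=1):
    """scoop yaw, pitch phi (mouth down); tool z = -scoop z, tool y = +-scoop y"""
    Rs=Ro.from_euler("z",yaw).as_matrix()@Ro.from_euler("y",-phi).as_matrix()
    return Rs@np.diag([-flip,flip,-1.]),Rs
def pour(yaw,phi,lip,flip=1):
    """TCP pose putting the lip at a world point"""
    R,Rs=Rt(yaw,phi,flip); g=np.asarray(lip)+Rs@np.array([.075,0,.059])
    return g+.019*R[:,2],R
E
python3 - <<'E'
from h import *
for c in("scene","top"):
    f=np.load(c+"0.npz");W,p,m=cloud(c,f["p"],f["d"]);lum=p.sum(-1)
    q=near(W,m,.55,-.09,.12,.166,.18)&(lum<200)&(W[...,0]<.56);P=W[q][:,:2]
    mu=P.mean(0);u=np.linalg.svd(P-mu)[2][0];u*=np.sign(u[0])
    s=(P-mu)@u; w=(P-mu)@[-u[1],u[0]]
    tip=mu+u*s.min(); print(c,"lever",np.degrees(np.arctan2(u[1],u[0])),"tip",tip,"pivot",tip+.12*u,"w",np.ptp(w),len(P))
    q=near(W,m,.6,-.01,.18,.007,.017)&(abs(p[...,0]-p[...,2])<25);P=W[q];print("base",rect(P),len(P))
    q=near(W,m,.68,.02,.06,.135,.155);P=W[q];print("column",P.mean(0),len(P)) if len(P) else 0
    q0=manip.current_qpos()
for yaw in (0,10,30,60,90):
  for fl in(1,-1):
    o=[]
    for phi in(0,30,60,75):
        y=np.radians(yaw); d=np.array([np.cos(y),np.sin(y)]);l=[*(HOP+.025*d),.19]
        j=manip.inverse_kinematics(*pour(y,np.radians(phi),l,fl)); o.append(None if j is None else np.round(j,2).tolist())
    print(yaw,fl,o)
for fl in(1,-1): R,_=Rt(YAW,0,fl);print(fl,manip.inverse_kinematics(G-[0,0,.019],R))
E
```

```text
scene lever 11.810049232249305 tip [ 0.4812 -0.1006] pivot [ 0.5987 -0.0761] w 0.014356731577756666 204
base (array([ 0.5765, -0.0132]), 253.77206420898438, 209.8519744873047, np.float64(7.213651180267335)) 3547
column [0.6631 0.0267 0.1444] 449
top lever 11.069010820296185 tip [ 0.4777 -0.0999] pivot [ 0.5955 -0.0768] w 0.015159480358176127 224
base (array([ 0.6075, -0.0107]), 209.349365234375, 190.95281982421875, np.float64(97.03850936889648)) 2092
column [0.6574 0.0236 0.1458] 345
0 1 [[-0.04, 0.6, 1.27, -0.0, 1.28, -1.61], [-0.06, 0.3, 1.73, 0.05, 0.58, -1.66], [-0.08, 0.18, 2.14, 2.85, 0.24, 1.81], [-0.09, 0.26, 2.3, 3.01, 0.73, 1.64]]
0 -1 [[-0.04, 0.6, 1.27, -0.0, 1.28, 1.53], [-0.06, 0.3, 1.73, 0.05, 0.58, 1.48], [-0.08, 0.18, 2.14, 2.85, 0.24, -1.33], [-0.09, 0.26, 2.3, 3.01, 0.73, -1.5]]
10 1 [[-0.02, 0.6, 1.27, -0.0, 1.27, -1.76], [-0.08, 0.3, 1.73, 0.22, 0.61, -1.97], [-0.17, 0.19, 2.14, 2.16, 0.36, 2.34], [-0.22, 0.26, 2.29, 2.59, 0.78, 1.87]]
10 -1 [[-0.02, 0.6, 1.27, -0.0, 1.27, 1.38], [-0.08, 0.3, 1.73, 0.22, 0.61, 1.17], [-0.17, 0.19, 2.14, 2.16, 0.36, -0.8], [-0.22,
[... 331 characters left out ...]
 1.96, 0.99, -0.97]]
60 1 [[0.09, 0.52, 1.4, -0.0, 1.22, -2.53], None, [-0.41, 0.39, 1.84, 1.2, 1.17, 2.58], [-0.5, 0.49, 1.9, 1.4, 1.37, 2.34]]
60 -1 [[0.09, 0.52, 1.4, -0.0, 1.22, 0.61], [-0.15, 0.36, 1.65, 0.58, 1.01, 0.09], [-0.41, 0.39, 1.84, 1.2, 1.17, -0.56], [-0.5, 0.49, 1.9, 1.4, 1.37, -0.8]]
90 1 [None, [-0.16, 0.42, 1.56, 0.54, 1.29, 2.8], [-0.38, 0.56, 1.56, 0.93, 1.58, 2.48], [-0.45, 0.67, 1.55, 1.08, 1.75, 2.38]]
90 -1 [[0.12, 0.43, 1.53, -0.0, 1.18, 0.12], [-0.16, 0.42, 1.56, 0.54, 1.29, -0.34], [-0.38, 0.56, 1.56, 0.93, 1.58, -0.66], [-0.45, 0.67, 1.55, 1.08, 1.75, -0.76]]
1 [ 0.3758  0.5402  1.8688 -0.      0.7326 -1.3748]
-1 [ 0.3758  0.5402  1.8688 -0.      0.7326  1.7668]
```

Findings:
- **Stand yaw:** about 7.1°.
- **Pivot:** about (0.595, -0.077), consistent across both methods.
- **Lever:** at about 11.4° in world, so the gate is near 0.07.
- **Pour direction:** from the +y side (scoop yaw 90°, flip -1), which stays clear of the wrist singularity.

Grasping the scoop now.

Run:
```python
from h import *
R,_=Rt(YAW,0,-1)
manip.set_gripper(.6) if False else None
manip.move_ptp(G+[0,0,.12],R)
manip.move_l(G-[0,0,.019],max_speed=.12)
manip.set_gripper(0,90)
print("w",manip.current_grip_width(),manip.current_grip_force(),manip.current_force())
manip.move_l(G+[0,0,.06-.019],max_speed=.1)
print("lift",manip.current_grip_width(),manip.current_force(),manip.current_time())
p,d=manip.grab_frame("scene");cv2.imwrite("pics/lift.png",cv2.resize(p[100:300,250:500,::-1],(750,600)))
```

```text
w 0.12277884465947739 88.4456205368042 [-0.0975 -2.308   4.3238]
lift 0.13060017753819503 [ 0.8084 -0.809  -2.7794] 5.9583
```

View pics/lift.png

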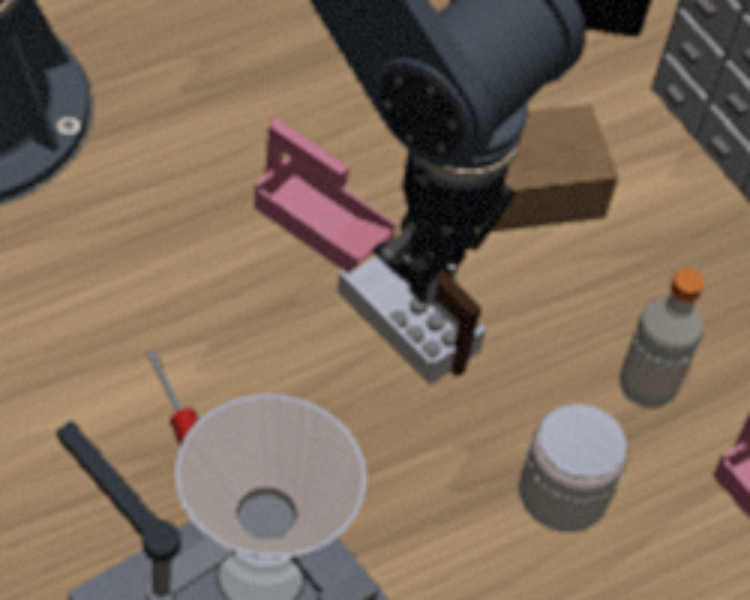

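The scoop is held level with all six balls at about (420,325). Now carrying it to the hopper and tipping slowly about the lip.

Run:
```python
from h import *
R,_=Rt(YAW,0,-1)
manip.move_l([G[0],G[1],.27],max_speed=.12)
y=np.pi/2; lip=lambda z:[HOP[0],HOP[1]+.027,z]
manip.move_l(*pour(y,0,lip(.205),-1),max_speed=.12)
print("over",manip.current_ee_pos(),manip.current_time())
for c in("scene",):
    p,d=manip.grab_frame(c);cv2.imwrite("pics/over.png",cv2.resize(p[130:330,220:470,::-1],(750,600)))
```

```text
over [0.5831 0.1188 0.2449] 8.975
```

View pics/over.png

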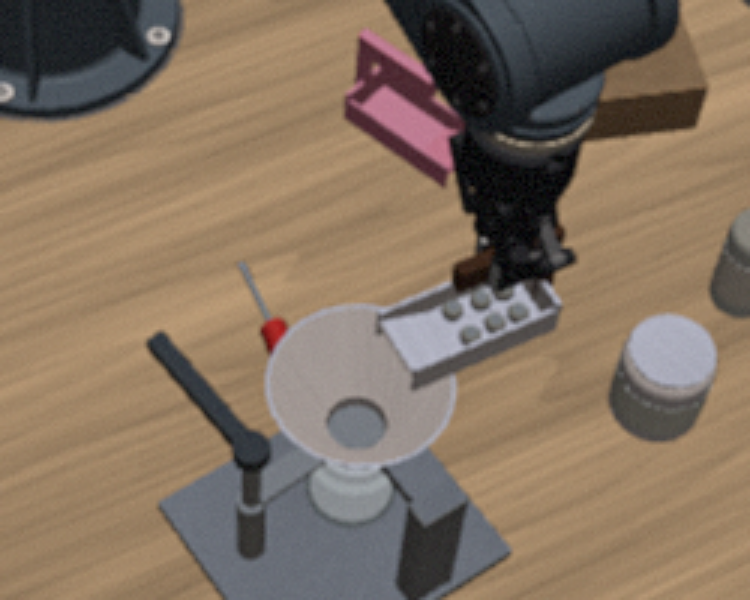

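The lip is over the +y half of the mouth at (395,350), and six balls are visible. Tipping now.

Run:
```python
from h import *
y=np.pi/2; lip=lambda z:[HOP[0],HOP[1]+.027,z]
for a,z,s in((14,.203,.06),(22,.198,.03),(30,.195,.02),(40,.192,.03),(55,.192,.06),(68,.192,.06)):
    manip.move_l(*pour(y,np.radians(a),lip(z),-1),max_speed=s)
manip.dwell(.6)
print(manip.current_time(),manip.current_grip_width(),manip.current_force())
p,d=manip.grab_frame("scene");a=cv2.resize(p[130:330,220:470,::-1],(400,320))
# back to level, over the hopper's near side
for ang in(40,0): manip.move_l(*pour(y,np.radians(ang),lip(.205),-1),max_speed=.12)
p,d=manip.grab_frame("scene");b=cv2.resize(p[130:330,220:470,::-1],(400,320));cv2.imwrite("pics/pour.png",np.hstack([a,b]))
print(manip.current_time())
```

```text
12.8083 0.12867965243238147 [ 0.1475 -0.6708 -2.0329]
14.4
```

View pics/pour.png

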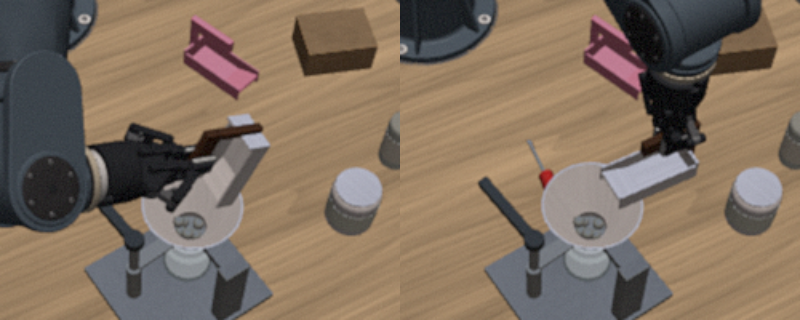

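The scoop is empty and the balls are in the spout at (590,222). Next I'll set the scoop back in its original place, then count the balls.

Run:
```python
from h import *
R,_=Rt(YAW,0,-1)
manip.move_l([G[0],G[1],.23],R,max_speed=.15)
manip.move_l(G-[0,0,.019-.010],max_speed=.15)
f0=manip.current_force()
for z in np.arange(.006,-.0041,-.001):
    manip.move_l(G+[0,0,z-.019],max_speed=.05)
    f=manip.current_force()
    if f[2]-f0[2]>2: break
print("down",z,f0,f)
manip.set_gripper(.5)
manip.move_l(G+[0,0,.10],max_speed=.15)
print(manip.current_time())
P={}
for c in("scene","top"): P[c],_=manip.grab_frame(c)
a=cv2.resize(P["scene"][195:295,305:405,::-1],(400,400),interpolation=2);b=cv2.resize(P["top"][140:240,275:375,::-1],(400,400),interpolation=2)
c=cv2.resize(P["scene"][150:270,300:420,::-1],(400,400),interpolation=2)
cv2.imwrite("pics/after.png",cv2.resize(np.hstack([a,b,c]),(800,267)))
```

```text
down 0.0 [ 0.6929 -0.2153 -1.3751] [-0.5053 -1.2046  0.7071]
20.2667
```

View pics/after.png

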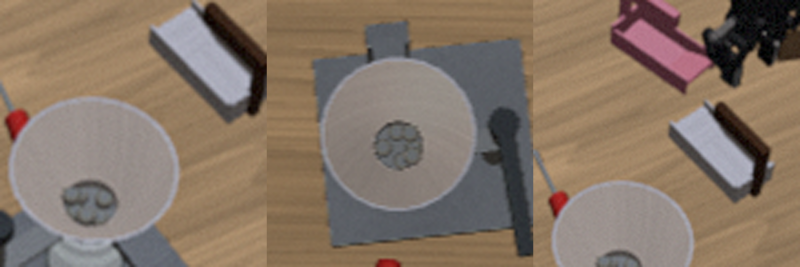

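The scoop stands empty and upright, and the spout at (400,145) is filled by the cluster of balls with none elsewhere. Now the gate.

```bash
cat >> h.py <<'E'
PIV=np.array([.5955,-.0770])
def lev(deg,flip,z=.146,r=.09):
    a=np.radians(deg);u=np.array([np.cos(a),np.sin(a)])
    R=np.array([[u[0],u[1],0],[u[1],-u[0],0],[0,0,-1.]])@np.diag([flip,flip,1.])
    return np.array([*(PIV-r*u),z]),R
E
python3 - <<'E'
from h import *
p=manip.current_ee_pos(); 
J={f:[manip.inverse_kinematics(*lev(d,f)) for d in(11.3,55,97,99)] for f in(1,-1)}
for f in J: print(f,[None if j is None else np.round(j,2) for j in J[f]])
f=min((k for k in J if all(j is not None for j in J[k])),key=lambda k:max(abs(j[5]) for j in J[k]));print("flip",f)
manip.move_l([p[0],p[1],.27],max_speed=.2)
manip.move_ptp(*lev(11.3,f,.24))
manip.move_l(lev(11.3,f)[0],max_speed=.1)
print("F",manip.current_force())
manip.set_gripper(0,25)
print("grip",manip.current_grip_width(),manip.current_force(),manip.current_time())
for d in(25,40,55,70,85,92,95,96,97):
    manip.move_l(*lev(d,f),max_speed=.1 if d<90 else .04)
    F=manip.current_force();print(d,F,np.linalg.norm(F))
    if np.linalg.norm(F[:2])>20: break
print(manip.current_time())
p,d=manip.grab_frame("scene");cv2.imwrite("pics/gate.png",cv2.resize(p[170:370,220:470,::-1],(750,600)))
E
```

```text
1 [array([-0.27,  0.4 ,  1.82, -0.  ,  0.92,  1.1 ]), array([-0.35,  0.48,  1.69, -0.  ,  0.97,  0.26]), array([-0.34,  0.58,  1.51, -0.  ,  1.05, -0.46]), array([-0.34,  0.59,  1.5 , -0.  ,  1.05, -0.5 ])]
-1 [array([-0.27,  0.4 ,  1.82, -0.  ,  0.92, -2.04]), None, array([-0.34,  0.58,  1.51, -0.  ,  1.05,  2.68]), array([-0.34,  0.59,  1.5 , -0.  ,  1.05,  2.65])]
flip 1
F [-0.2724  0.981   0.7333]
grip 0.18084214879357338 [-1.6236 -0.1083  5.9206] 23.6667
25 [-2.7243  1.2902  6.93  ] 7.557195175964671
40 [-3.1037  2.7593  8.0172] 9.029017925886764
55 [-3.9599  3.3357  9.5474] 10.860966494382586
70 [-3.8769  4.5026  8.9072] 10.707078267012509
85 [-5.7614  7.0199 10.3897] 13.79923210233826
92 [-6.9705  7.9095 10.8481] 15.127080133687844
95 [-7.1702  7.8056 11.1497] 15.383596521828919
96 [-7.9624  7.4135 10.3947] 15.046888578935501
97 [-16.9196   5.7681  15.9159] 23.934423439215223
26.8833
```

View pics/gate.png

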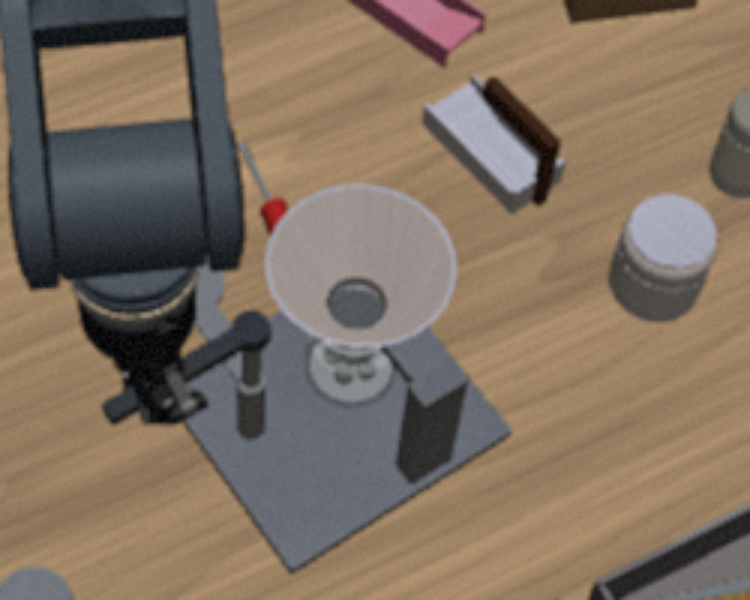

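The force rose at 97°, so the lever is at its stop. The spout at (357,303) is empty and the balls are in the jar at (350,375). I'll give it a small final press, release, retreat and check.

Run:
```python
from h import *
manip.move_l(*lev(97.7,1),max_speed=.03); print(manip.current_force(),manip.current_grip_width())
manip.set_gripper(.5)
manip.move_l(lev(97.7,1,.28)[0],max_speed=.12)
manip.move_ptp([.42,-.35,.32],lev(97.7,1)[1])
P={}
for c in("scene","top"):
    P[c],d=manip.grab_frame(c);W,p,m=cloud(c,P[c],d);lum=p.sum(-1)
    q=near(W,m,.60,-.14,.12,.166,.18)&(lum<200)&(W[...,1]<-.1);X=W[q][:,:2]
    u=np.linalg.svd(X-X.mean(0))[2][0];u*=np.sign(u[1]);print(c,len(X),np.degrees(np.arctan2(u[1],u[0])),X.min(0),X.max(0))
    q=near(W,m,.47,.235,.08,.082,.1);print("bar",rect(W[q]),np.median(W[q][:,2]))
    print([(np.round(r["at"],3).tolist(),round(r["confidence"],2)) for r in manip.look_for(c,"ball0_center")])
a=cv2.resize(P["scene"][170:330,270:430,::-1],(400,400),interpolation=2);b=cv2.resize(P["scene"][:,:,::-1],(533,400))[:,100:500]
cv2.imwrite("pics/end.png",np.hstack([a,b]));print(manip.current_time())
```

```text
[-24.614    6.2903  20.3139] 0.18058199231711727
scene 292 96.78999627396502 [ 0.5928 -0.1954] [ 0.6175 -0.1001]
bar (array([0.4699, 0.2342]), 85.56153106689453, 16.92213249206543, np.float64(9.228751182556152)) 0.08936765708042468
[]
top 258 97.33143503579946 [ 0.5913 -0.1951] [ 0.6161 -0.1016]
bar (array([0.4714, 0.2324]), 83.96115112304688, 12.655754089355469, np.float64(10.613598823547363)) 0.08980042172059
[([0.614, 0.276, 0.087], 0.39)]
30.0583
```

View pics/end.png

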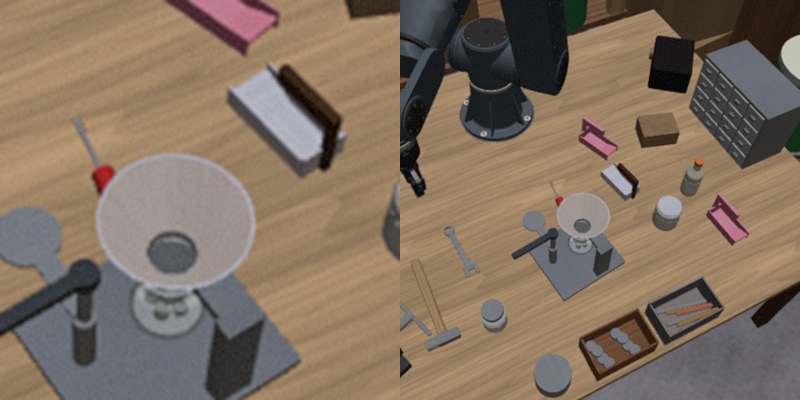

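The lever stands at its open stop (about 97° in world, a full quarter turn from shut). The hopper is empty, the balls are in the jar at (170,305), the scoop is upright, and nothing else has moved. Handing in.

```bash
python3 -c "
from bench import manip
print(manip.sign_off())"
```

```text
the job is handed in; nothing more can be done
None
```

I tipped the balls into the hopper with the gate shut, stood the empty scoop upright on the bench, then turned the lever to its open stop; the hopper is empty, the balls are in the jar (they overlap in the pictures, so I couldn't count all six there), and the job was handed in at about 30 s.

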